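Clear a jammed bottle from the crusher infeed

TASK

A square bottle is jammed in the infeed chute of the glass crusher: press the mushroom stop button fully down so that it latches, lift the bottle out of the chute and lay it gently, flat on its side, on the floor of the green crate beside the two cans. Then turn the stop's knob clockwise until it pops fully up again, and finally push the sprung start lever all the way over to its stop and let it swing back home. Move the bottle only while the stop is latched down, and leave all the other things where they are.

Things in the scene. Friction and masses are not known exactly. Their poses are not given: they have to be found in the camera images.
- stop_top (a point): Mushroom stop button: black round cap, 68 mm across, on top of a grey 90 x 90 x 75 mm box that stands on the 6 mm plate. A straight grip bar 60 mm long, 16 mm wide, stands 24 mm proud of the middle of the cap. This point is the middle of the bar's top face, about 138 mm above the table when up; x runs along the bar, z up. It moves with the button.
- stop (a joint): Travel of the stop button: 0 is up, 0.009 m is fully down. Pressing takes about 9 N at first and 10 N at the bottom (press on the bar's top or on the cap); it then latches and stays down by itself. Turning its knob raises it; pulling it straight up (over 6 N) would too, but is not the way to reset it.
- stop_turn (a joint): Turn of the stop's knob (cap and bar together): 0 at rest, grows clockwise seen from above, end stop at 1.0 rad. When the button is down, turning it works a cam that lifts the button by 9 mm, fully up at about 0.9 rad; it resists with about 0.12 N m. A weak spring turns the knob back to 0 when it is let go, the button stays up.
- bottle: Jammed square bottle, dusty grey-green, lying in the chute. Square part 60 x 60 mm and 125 mm long, then a shoulder and a 34 mm neck and cap to +x; 182 mm over all (from -62 to +120 mm along x). About 0.35 kg, centre of mass near the middle of the square part. Origin: middle of the underside of the square part; x runs towards the cap, z up.
- bottle_mid (a point): Centre of the bottle's square part, 30 mm above its underside.
- chute: Grey fixed infeed chute, 300 mm long (x) and 200 mm wide (y), floor 20 mm above the table, inner width 188 mm, side walls 70 mm above the table (50 mm above the floor), open at its -x end. At +x, from 155 mm to 285 mm, stands the crusher's housing, 250 mm wide and 140 mm high. Origin: on the table under the middle of the chute's length.
- crate: Green fixed open crate, 320 (x) x 190 (y) x 90 mm high, walls and floor 5 mm thick. The two cans stand at its +x end, side by side, taking the last 75 mm or so; the rest is empty. Origin: on the table under its centre. It stands to the left or right of the chute; the stop and the lever stand on the other side.
- plate: Steel plate on the table, 270 (x) x 150 (y) x 6 mm, carrying the stop box and the lever stand, one near the robot and one far; origin under its centre.
- lever_bar (a point): Middle of the black T-bar, 18 mm thick and 98 mm long, across the top of the sprung start lever. At rest about 171 mm above the table. The point moves with the lever; its y runs along the bar.
- lever_hinge (a point): Pivot of the start lever, 61 mm above the table; the T-bar lies 120 mm from it on a 12 mm steel rod. Its x axis is the level direction in which the lever must be pushed, y is the pivot's axis. At rest the lever leans 0.4 rad from upright to -x. Its stand, on the 6 mm plate, is a block 90 x 70 mm, 40 mm high, with cheeks 65 mm high.
- lever (a joint): Swing of the start lever: 0 at rest (leaning to -x of its hinge), 0.8 rad at its stop (leaning 0.4 rad to +x). A spring resists with about 1.3 N at the bar at first and 3 N at the stop, and brings it back when let go.
- can_a: Plain can, 66 mm across, 110 mm high, upright in the crate's +x end; leave it. Origin: centre of the base.
- can_b: The second such can beside it; leave it.
- can_c: Can, 60 mm across, 90 mm high, upright at the far end of the chute; leave it. Origin: centre of the base.
- tall_bottle: Round brown bottle, 64 mm across, 170 mm high, standing beyond the far end of the plate; leave it. Origin: centre of the base.
- tin: Small tin, 52 mm across, 80 mm high, upright on the table beside the jar, beyond the crate's +x end; leave it. Origin: centre of the base.
- jar: Round jar, 76 mm across, 100 mm high, standing on the table beyond the crate's +x end; leave it. Origin: centre of the base.
Mind the look-alikes: they are no part of the job. Leave any orange look-alike of the bottle alone.

How it is judged (in metres and radians):
On the way, in this order (a step that is already met when the one before it is completed fails the run):
1. the stop button is pressed fully down (value of joint stop above 0.0075 m), for 0.2 s.
2. the bottle lies flat in the crate, let go (x of bottle_mid in the frame of crate between -0.155 and 0.155 m and y of bottle_mid in the frame of crate between -0.09 and 0.09 m and z of bottle_mid in the frame of crate below 0.055 m and angle between bottle's own x axis and vertical between 1.37 and 1.77 rad and contact force between the fingers and bottle below 0.1 N and linear speed of bottle below 0.02 m/s), for 0.2 s.
3. the knob is turned clockwise and the stop is up (value of joint stop_turn above 0.6 rad and value of joint stop below 0.002 m), for 0.05 s.
4. the start lever is at its stop (value of joint lever above 0.74 rad), for 0.05 s.
At the end, for the whole second after the job is handed in: The bottle lies at rest in the crate, within its walls, on the floor (its centre less than 55 mm above the crate's underside) and flat within about 0.2 rad; the stop is up (within 2 mm); the lever is back home (under 0.08 rad) (all of step 2 and value of joint stop below 0.002 m and value of joint lever below 0.08 rad); the robot touches nothing.
It fails at once if the bottle is moved (over 30 mm) outside the crate while the stop is not latched down (distance of bottle_mid from where it was at the start of the episode above 0.03 m and value of joint stop below 0.005 m and not (x of bottle_mid in the frame of crate between -0.155 and 0.155 m and y of bottle_mid in the frame of crate between -0.09 and 0.09 m and z of bottle_mid in the frame of crate below 0.055 m)).
It fails at once if the bottle is dropped or thrown onto the crate's floor (faster than 0.7 m/s there) (horizontal distance between bottle_mid and crate below 0.16 m and z of bottle_mid in the frame of crate below 0.075 m and linear speed of bottle above 0.7 m/s).
It fails at once if a bystander (can, tin, round bottle, jar) is moved over 30 mm (distance of any of can_a, can_b, can_c, tall_bottle, tin, jar from where it was at the start of the episode above 0.03 m).
It fails at once if a bystander can, bottle or jar is knocked over (angle between any of can_a, can_b, can_c, tall_bottle, jar, tin's own z axis and vertical above 0.5 rad).
It also fails if it takes over 72 s, if anything falls off the work surface, if the arm or the gripper's body presses on something with over 40 N, if the wrist force passes 120 N, or if a joint passes its speed limit or range.

ROBOT

A 6-joint arm with a two-finger parallel gripper is mounted at the origin on the work surface. World frame = base frame: x ahead of the robot, y to its left, z up, the work surface at z = 0. Lengths are in mm, angles in rad, forces in N, time in s.
With the tool pointing down it reaches from about 275 to 750 mm from the base axis. Payload 10.2 kg.
Tool frame: the origin (TCP) lies between the finger pads; the fingertips stand 19 mm ahead of it and the grasp point (between the pads) is the TCP; x points along the fingers, y is the direction in which the jaws open and shut, and the axes are right-handed (so a half turn about x gives the same grasp; the last joint's range is limited). The gripper opens to 85 mm and grips with 20 to 120 N. Pads are 22 mm wide; open, the fingers measure 114 mm over their backs; the gripper's body (76 mm by 85 mm) begins 54 mm behind the grasp point. The pads swing forward as they close: fully open they stand 13 mm farther back than shut.
Start: joints at [-1.521, 0.313, 1.498, -0, 1.331, -0.223], TCP at [141.437, -505.596, 250.294] pointing down, gripper open.
Joint ranges: [-2.94, 2.94], [-0.97, 2.17], [0.19, 2.56], [-1.23, 4.37], [0.02, 3.11], [-2.88, 2.88]. Speed limits (rad/s): [2.39, 2.39, 3.01, 3.14, 3.14, 3.14].

INTERFACE

Orientations are given as a unit quaternion [w, x, y, z].
In Python, from rig import ctrl, optics, workorder gives the robot as it stands.
- The arm moves only by the shell command python3 -m pendant 'ROWS' [OPENING] [FORCE]. ROWS is JSON, one flat list of numbers, 6 for each row, row after row: the shift along the tool's x, y, z each as a share of 25 cm, from -1 to 1, then the turn, a rotation vector about the tool's x, y, z each as a share of pi rad, from -1 to 1. In form: [tx, ty, tz, rx, ry, rz, tx, ty, tz, rx, ry, rz, ...]. A call has 1 to 12 rows; each row is the pose to reach, as a shift and turn from the pose measured when the call began, along the tool's axes at that moment, turning the shorter way round; what a row does not reach only later rows make up. A row lasts 1/12 s, in which the tool goes at most 41.7 mm and 7.16 degrees, less where a joint would pass 70% of its speed; a pose out of reach is approached as far as the arm can. A call with a number of a shift or a turn outside -1 to 1 is refused whole. A call with a gripper value outside its range is refused whole. OPENING is the opening, from -1 (shut) to 1 (fully open), set as the call begins (- or left out, the last holds). The fingers move at their own pace and stop on an object; FORCE is the grip in N (left out, the last holds). Time passes only in rows, so rows that repeat a pose let the fingers close. It gives the time, the measured TCP pose, the force and the opening at its end, in the units of the state.
- ctrl.sense(): the state, without advancing time (a new reading comes with each control period).
- optics.capture(name): name is "side" or "top" or "wrist"; returns the picture (400x640x3 uint8, red, green, blue); there is no depth.
- optics.camera_info(name): a dict with "camera_matrix" (3x3 intrinsics, pixels), "eye" and "rotation" of the camera in the world; the wrist camera has in their place "T_tool_cam" (4x4, takes a point from camera to tool coordinates, whose origin is the TCP and whose axes are the tool frame's). Camera axes: x right, y up, looking along -z (the intrinsics and any distortion apply to the point x, -y, -z); pixel columns grow to the right and rows downward; lengths in mm; the calibration is good to about 2 mm. A picture is of the moment at which its call begins: read the wrist's pose just before it. camera_info takes no time and is no camera call.
- workorder.finish_job(): hands the job in, once; it reports no verdict.
The state is a dict: "time_s": time; "joints": joint angles; "dq": joint speeds; "tau": joint torques, N m; "eef_pos": TCP position; "ee_rot": TCP orientation; "force": force on the tool from outside, world axes, zero at the start; "wrist_torque": the same for the moment, N m; "grip_width": opening from 0.0 (shut) to 1.0 (fully open).
Only numpy, scipy, OpenCV 4.12 (cv2) and the standard library are available. Lean on these libraries where they do the work, as an engineer would, in place of code of your own. Each camera call takes 0.05 s, during which the arm holds its last target.

## Working session

There is one attempt and no reset: what is moved stays moved. The work goes in short steps, Python scripts to look and compute and a shell command to move; the robot and the scene stay as the last step left them, time stands still between calls to the robot, and variables do not carry over. Pictures are saved under pics/ and viewed, and the job is handed in when it is done.

```bash
ls; mkdir -p pics
python3 - <<'E'
from rig import ctrl, optics, workorder
import cv2
s=ctrl.sense();print(s)
for n in("side","top","wrist"):
    cv2.imwrite(f"pics/{n}0.png",optics.capture(n)[:,:,::-1]);print(n,optics.camera_info(n))
E
```

```text
pics
{'time_s': 0.0, 'joints': array([-1.52143949e+00,  3.13441984e-01,  1.49842757e+00, -8.79307866e-07,
        1.33105728e+00, -2.23397268e-01]), 'dq': array([-9.41072255e-05, -6.01452515e-05, -8.41480229e-04,  1.92270616e-03,
       -7.80170505e-04, -6.68396558e-04]), 'tau': array([-1.10805955e-03, -4.12266934e+01, -2.59741741e+01, -2.34227236e-04,
        4.16783238e-03,  6.30332309e-06]), 'eef_pos': array([ 141.40415649, -505.3459972 ,  249.74276196]), 'ee_rot': array([ 0.0956646 ,  0.70058186,  0.09660449, -0.70050047]), 'force': array([ 0.16951035,  0.30698486, -0.36930744]), 'wrist_torque': array([ 0.0163575 , -0.05597427,  0.02737971]), 'grip_width': 0.99989999073091}
side {'camera_matrix': array([[469.97620115,   0.        , 319.38795244],
       [  0.        , 469.97620115, 202.14714227],
       [  0.        ,   0.        ,   1.        ]]), 'eye': array([ 329.04890934, 1120.21217691, 1202.3566053 ]), 'rotation': array([-0.04936537, -0.02787193,  0.39047093,  0.91886815])}
top {'camera_matrix': array([[510.45725321,   0.        , 313.70970902],
       [  0.        , 510.45725321, 203.43503859],
       [  0.        ,   0.        ,   1.        ]]), 'eye': array([ 154.22786819,   -3.23097496, 1617.20588469]), 'rotation': array([-0.67259722, -0.06895124,  0.07484875,  0.73297774])}
wrist {'camera_matrix': array([[297.60189368,   0.        , 318.11002851],
       [  0.        , 297.60189368, 198.781364  ],
       [  0.        ,   0.        ,   1.        ]]), 'T_tool_cam': array([[-5.01260026e-04,  2.78946159e-01, -9.60306612e-01,
        -1.23164714e+02],
       [ 9.99999826e-01, -1.58061600e-04, -5.67892180e-04,
        -4.76000424e-01],
       [-3.10198942e-04, -9.60306730e-01, -2.78946032e-01,
        -6.99548633e+01],
       [ 0.00000000e+00,  0.00000000e+00,  0.00000000e+00,
         1.00000000e+00]])}
```

View pics/top0.png

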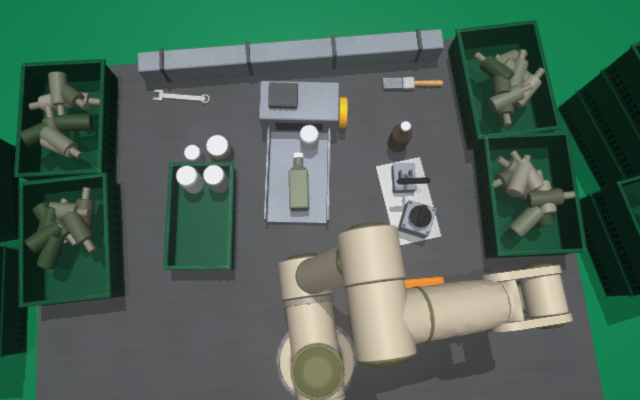

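View pics/side0.png

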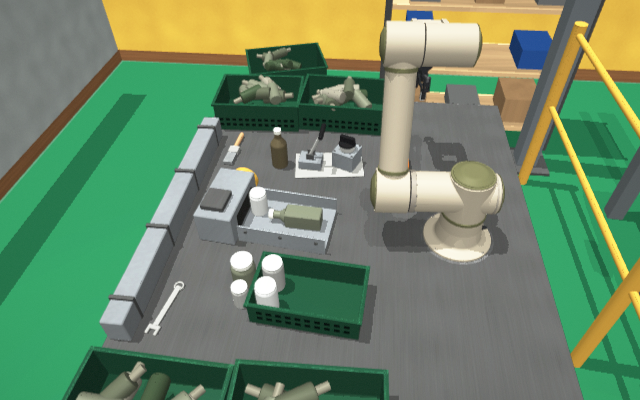

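View pics/wrist0.png

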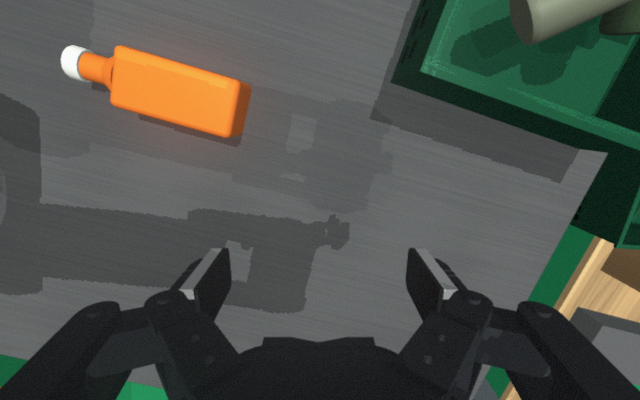

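The top view shows the robot at the bottom with +x up. The bottle is near (299,185) in the chute, the green crate is at (200,215) on the left, the stop is at (420,215) and the lever at (410,180). I'll write helpers and zoom in.

```bash
cat > h.py <<'E'
import numpy as np, cv2
from rig import ctrl, optics
from scipy.spatial.transform import Rotation as R
def q2R(q): return R.from_quat([q[1],q[2],q[3],q[0]]).as_matrix()
def cam(n,s=None):
    i=optics.camera_info(n);K=i["camera_matrix"]
    if n=="wrist":
        s=s or ctrl.sense();T=i["T_tool_cam"];Rt=q2R(s["ee_rot"])
        return K,Rt@T[:3,:3],Rt@T[:3,3]+s["eef_pos"]
    return K,q2R(i["rotation"]),np.array(i["eye"])
def ray(c,u,v):
    K,Rc,e=c
    d=Rc@np.array([(u-K[0,2])/K[0,0],-(v-K[1,2])/K[1,1],-1.]);return e,d/np.linalg.norm(d)
def onz(c,u,v,z):
    e,d=ray(c,u,v);return e+d*(z-e[2])/d[2]
def proj(c,p):
    K,Rc,e=c;q=Rc.T@(np.asarray(p,float)-e);return np.array([K[0,0]*q[0]/-q[2]+K[0,2],K[1,1]*-q[1]/-q[2]+K[1,2]])
def tri(c1,p1,c2,p2):
    e1,d1=ray(c1,*p1);e2,d2=ray(c2,*p2)
    t=np.linalg.lstsq(np.c_[d1,-d2],e2-e1,rcond=None)[0];a=e1+t[0]*d1;b=e2+t[1]*d2
    return (a+b)/2,np.linalg.norm(a-b)
E
python3 - <<'E'
import cv2
t=cv2.imread("pics/top0.png");s=cv2.imread("pics/side0.png")
cv2.imwrite("pics/t_r.png",cv2.resize(t[110:260,370:460],None,fx=4,fy=4,interpolation=cv2.INTER_CUBIC)) 
cv2.imwrite("pics/t_m.png",cv2.resize(t[75:235,255:355],None,fx=3.7,fy=3.7,interpolation=cv2.INTER_CUBIC)) 
cv2.imwrite("pics/t_l.png",cv2.resize(t[130:280,155:245],None,fx=4,fy=4,interpolation=cv2.INTER_CUBIC)) 
cv2.imwrite("pics/s_r.png",cv2.resize(s[110:190,260:390],None,fx=6,fy=6,interpolation=cv2.INTER_CUBIC)) 
cv2.imwrite("pics/s_m.png",cv2.resize(s[160:340,190:380],None,fx=3.3,fy=3.3,interpolation=cv2.INTER_CUBIC))
E
```

```text
(no output)
```

View pics/t_r.png

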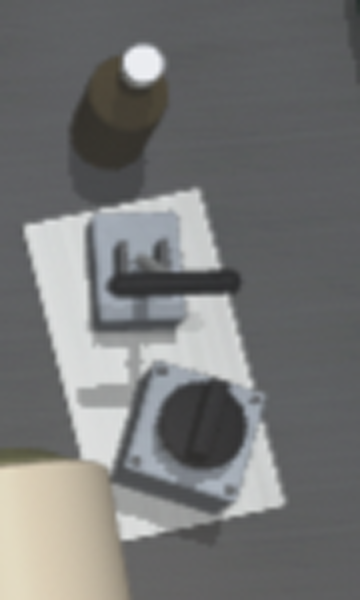

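View pics/t_m.png

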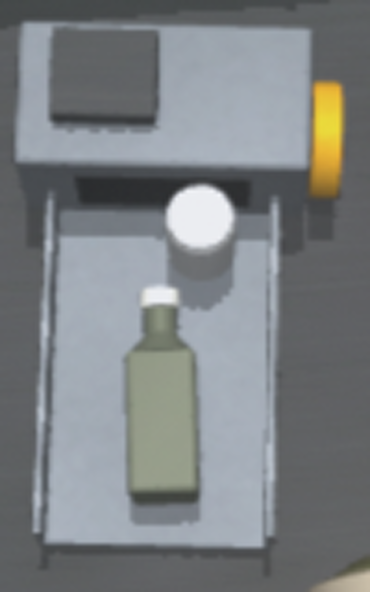

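View pics/t_l.png

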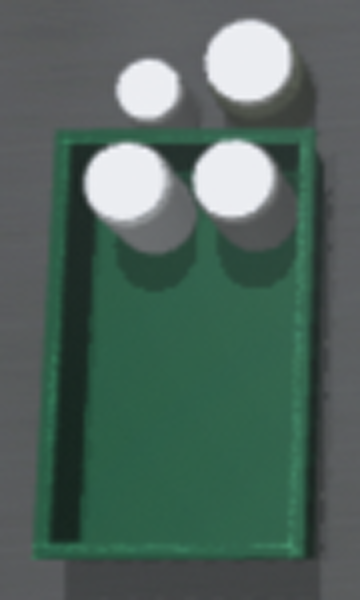

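View pics/s_r.png

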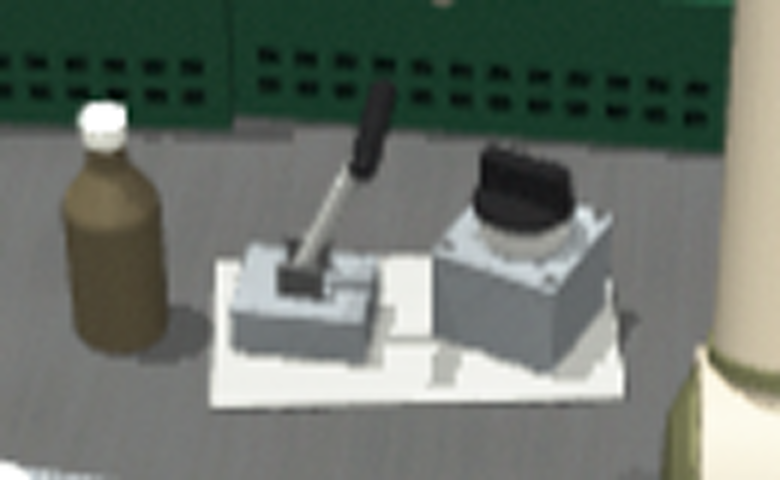

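View pics/s_m.png

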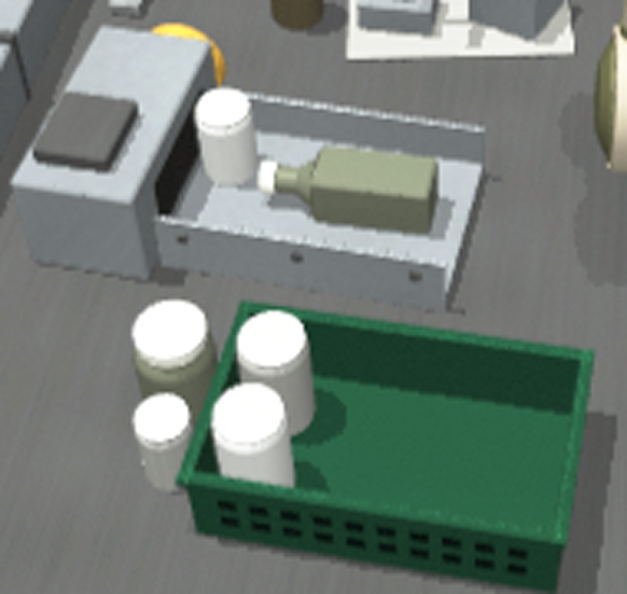

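Run:
```python
from h import *
np.set_printoptions(precision=1,suppress=True)
c=cam("top");s=cam("side")
def T(u,v,f,ox,oy):return ((u+.5)/f-.5+ox,(v+.5)/f-.5+oy)
tr=lambda u,v:T(u,v,4,370,110); tm=lambda u,v:T(u,v,3.7,255,75); tl=lambda u,v:T(u,v,4,155,130)
sr=lambda u,v:T(u,v,6,260,110)
sm=lambda u,v:T(u,v,3.3,190,160)
print("bar ends",onz(c,*tr(213,382),138),onz(c,*tr(200,456),138))
print("cap c z~114",onz(c,*tr(204,422),116))
for n,p in dict(lb1=(118,285),lb2=(232,280)).items(): print(n,onz(c,*tr(*p),171))
print("bar tri top mid", tri(c,tr(207,419),s,sr(526,160)))
print("lever tri", tri(c,tr(175,283),s,sr(373,130)))
print("plate",[onz(c,*tr(*p),6)[:2] for p in((25,227),(198,188),(285,503),(120,540))])
print("stopbox",[onz(c,*tr(*p),81)[:2] for p in((148,362),(266,394),(232,500),(125,468))])
print("levblock",[onz(c,*tr(*p),46)[:2] for p in((95,212),(178,212),(182,320),(98,320))])
print("bottle",[onz(c,*tm(*p),80)[:2] for p in((126,352),(192,350),(197,492),(130,490))], onz(c,*tm(160,290),67))
print("bottle corners side",[onz(s,*sm(*p),80)[:2] for p in((318,150),(436,160),(430,200),(312,193))])
print("crate",[onz(c,*tl(*p),90)[:2] for p in((57,135),(314,133),(300,553),(38,550))])
print("cans",onz(c,*tl(126,181),110),onz(c,*tl(234,178),110))
print("canc",onz(c,*tm(200,217),110))
print("chute wall L,R",onz(c,*tm(38,535),70),onz(c,*tm(268,540),70),onz(c,*tm(50,200),70),onz(c,*tm(275,200),70))
print("brownbottle cap",onz(c,*tr(144,65),170))
```

```text
bar ends [ 426.2 -350.   138. ] [ 372.  -333.4  138. ]
cap c z~114 [ 400.6 -344.6  116. ]
lb1 [ 497.8 -282.5  171. ]
lb2 [ 494.4 -365.9  171. ]
bar tri top mid (array([ 399.9, -341.2,  142.4]), np.float64(3.20736635664821))
lever tri (array([ 496.2, -324.1,  171.3]), np.float64(1.1493407053870426))
plate [array([ 592.1, -244.4]), array([ 612.9, -389.6]), array([ 348.1, -425.4]), array([ 330. , -291.1])]
stopbox [array([ 456.6, -315.6]), array([ 423.9, -402.7]), array([ 344.8, -366. ]), array([ 376.1, -288.1])]
levblock [array([ 588.8, -295.5]), array([ 583.1, -361.6]), array([ 494.9, -353.6]), array([ 500.5, -287.5])]
bottle [array([584.4,  38.7]), array([581.4, -16.9]), array([459.4, -10.9]), array([465.9,  44.3])] [640.3   5.9  67. ]
bottle corners side [array([586.5, -10.8]), array([463. ,  -8.3]), array([462.7,  49.1]), array([582.3,  51.3])]
crate [array([634.1, 407.6]), array([618.5, 208.7]), array([295.2, 236.5]), array([314.1, 430.8])]
cans [586.8 350.8 110. ] [582.1 268.6 110. ]
canc [687.6 -32.9 110. ]
chute wall L,R [436.5 123.8  70. ] [415.9 -66.3  70. ] [728.2  94.   70. ] [711.5 -99.4  70. ]
brownbottle cap [ 664.7 -322.3  170. ]
```

```bash
cat >> h.py <<'E'
def go(x,y,z,psi):
    "row for a tool-down pose with jaw direction psi (mod pi choice given)"
    s=ctrl.sense();Rt=q2R(s["ee_rot"]);p=s["eef_pos"]
    Rg=np.array([[0,np.cos(psi),np.sin(psi)],[0,np.sin(psi),-np.cos(psi)],[-1,0,0]])
    t=Rt.T@(np.array([x,y,z])-p)/250; r=R.from_matrix(Rt.T@Rg).as_rotvec()/np.pi
    st()
    print("row",np.round(np.r_[t,r],3).tolist(),"mm",np.round(np.linalg.norm(t)*250),"rows>=",np.ceil(max(np.linalg.norm(t)*250/41.7,np.linalg.norm(r)*180/7.16)))
def st():
    s=ctrl.sense();Rt=q2R(s["ee_rot"])
    print("t",round(s["time_s"],2),"p",s["eef_pos"].round(1),"psi",round(np.arctan2(Rt[1,1],Rt[0,1]),3),"xax",Rt[:,0].round(3),"F",s["force"].round(1),"M",s["wrist_torque"].round(2),"g",round(s["grip_width"],3),"q",s["joints"].round(2))
E
python3 - <<'E'
from h import *
go(400,-342,250,1.27)
go(400,-342,230,-0.3)
E
```

```text
t 0.15 p [ 141.4 -505.4  249.9] psi -1.298 xax [-0.     0.001 -1.   ] F [-0.3 -0.3  1. ] M [ 0.02 -0.01 -0.03] g 1.0 q [-1.52  0.31  1.5   0.    1.33 -0.22]
row [0.0, -0.351, -1.172, -0.817, -0.0, 0.0] mm 306.0 rows>= 21.0
t 0.15 p [ 141.4 -505.4  249.9] psi -1.298 xax [-0.     0.001 -1.   ] F [-0.3 -0.3  1. ] M [ 0.02 -0.01 -0.03] g 1.0 q [-1.52  0.31  1.5   0.    1.33 -0.22]
row [0.08, -0.351, -1.172, -0.318, -0.0, 0.0] mm 307.0 rows>= 8.0
```

```bash
python3 -m pendant '[0,-0.1,-0.16,0.04,0,0, 0,-0.1,-0.32,0.08,0,0, 0,-0.15,-0.48,0.12,0,0, 0,-0.2,-0.64,0.16,0,0, 0,-0.25,-0.8,0.18,0,0, 0,-0.3,-0.9,0.182,0,0, 0,-0.35,-1,0.182,0,0]' 1
python3 - <<'E'
from h import *
go(400,-342,245,-1.87)
E
```

```text
time_s: 0.73
eef_pos: [360.3, -352.0, 249.8]
ee_rot: [0.106, -0.699, 0.105, 0.699]
force: [0.6, -0.3, -0.6]
grip_width: 1.002
t 0.73 p [ 360.3 -352.   249.8] psi -1.87 xax [ 0.     0.001 -1.   ] F [ 0.6 -0.3 -0.6] M [-0.04  0.04  0.02] g 1.002 q [-1.01  0.27  1.56  0.    1.32  0.86]
row [0.019, -0.085, -0.14, -0.0, 0.0, 0.0] mm 41.0 rows>= 1.0
```

```bash
python3 -m pendant '[0.01,-0.05,-0.08,0,0,0, 0.02,-0.085,-0.14,0,0,0, 0.02,-0.085,-0.14,0,0,0, 0.02,-0.085,-0.14,0,0,0]'
python3 - <<'E'
from h import *
st();im=optics.capture("wrist");cv2.imwrite("pics/w1.png",im[:,:,::-1])
cv2.imwrite("pics/w1z.png",cv2.resize(im[60:320,160:480,::-1],None,fx=2.2,fy=2.2,interpolation=cv2.INTER_CUBIC))
im=optics.capture("top");cv2.imwrite("pics/top1.png",im[:,:,::-1])
E
```

```text
time_s: 1.07
eef_pos: [400.2, -341.7, 244.4]
ee_rot: [0.106, -0.699, 0.104, 0.7]
force: [-0.6, -0.1, 0.0]
grip_width: 0.996
t 1.07 p [ 400.2 -341.7  244.4] psi -1.869 xax [-0.001  0.002 -1.   ] F [-0.6 -0.1  0. ] M [ 0.02  0.04 -0.03] g 0.996 q [-0.93  0.32  1.5   0.    1.32  0.94]
```

View pics/w1.png

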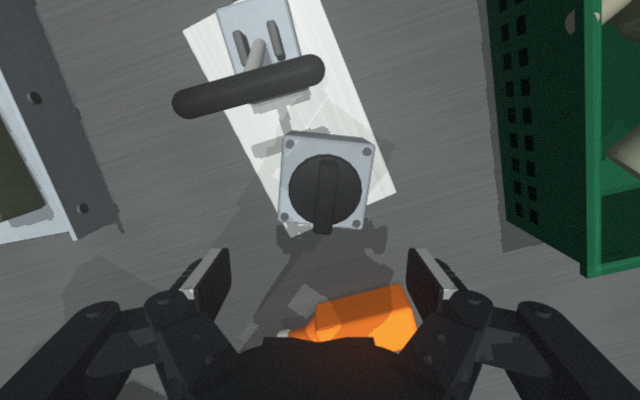

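View pics/w1z.png

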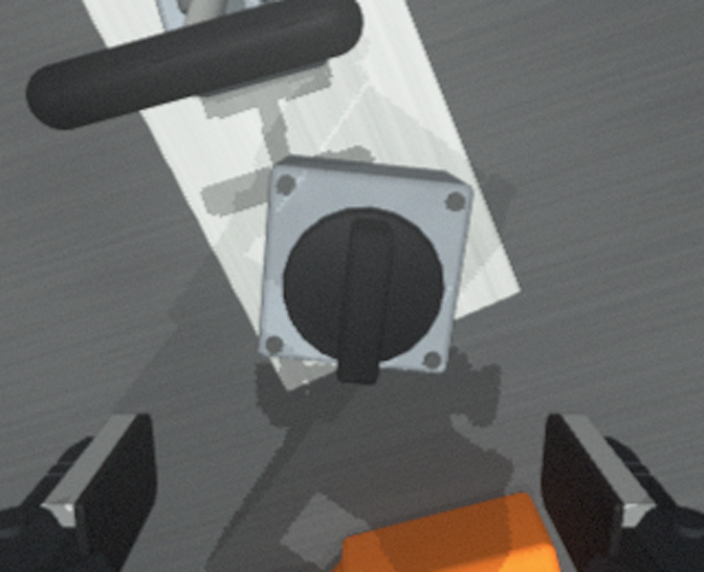

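Run:
```python
from h import *
c=cam("wrist")
p=lambda u,v:((u+.5)/2.2-.5+160,(v+.5)/2.2-.5+60)
np.set_printoptions(precision=1,suppress=True)
a=onz(c,*p(353,383),138);b=onz(c,*p(370,222),138)
for q in((353,383),(370,222),(362,300)):print(onz(c,*p(*q),138))
d=b-a;print(np.arctan2(d[1],d[0]),np.linalg.norm(d))
# lever bar ends
l1=onz(c,188,102,171);l2=onz(c,310,70,171);print(l1,l2,(l1+l2)/2)
print(onz(c,172,102,171),onz(c,325,67,171))
K=cam("top");im=cv2.imread("pics/top1.png");print(proj(K,[400,-342,138]))
```

```text
[ 372.7 -336.   138. ]
[ 429.4 -359.7  138. ]
[ 402.9 -348.7  138. ]
-0.3955428047501935 61.49490441087381
[ 496.2 -286.7  171. ] [ 491.3 -365.7  171. ] [ 493.8 -326.2  171. ]
[ 499.2 -277.   171. ] [ 490.2 -375.   171. ]
[421.3 214. ]
```

The wrist view shows the bar from (328,161) to (320,234), 61.5 mm long, which matches the given 60 mm. The lever bar measures 98.4 mm, which also matches.

Run:
```python
from h import *
go(401,-347,165,-1.96)
```

```text
t 1.17 p [ 399.4 -342.4  244.8] psi -1.871 xax [-0.     0.002 -1.   ] F [ 0.3 -0.5 -0.1] M [0.   0.03 0.03] g 1.0 q [-0.93  0.32  1.5   0.    1.32  0.94]
row [0.319, 0.016, -0.012, 0.028, 0.0, 0.0] mm 80.0 rows>= 2.0
```

```bash
python3 -m pendant '[0.08,0.016,-0.012,0.028,0,0, 0.16,0.016,-0.012,0.028,0,0, 0.24,0.016,-0.012,0.028,0,0, 0.3,0.016,-0.012,0.028,0,0, 0.32,0.016,-0.012,0.028,0,0, 0.32,0.016,-0.012,0.028,0,0, 0.32,0.016,-0.012,0.028,0,0]' -1 40
python3 - <<'E'
from h import *
st()
E
```

```text
time_s: 1.75
eef_pos: [400.8, -347.5, 165.6]
ee_rot: [-0.137, 0.694, -0.136, -0.694]
force: [-0.1, -0.0, 0.2]
grip_width: 0.007
t 1.75 p [ 400.8 -347.5  165.6] psi -1.96 xax [ 0.     0.001 -1.   ] F [-0.1 -0.   0.2] M [ 0.03  0.01 -0.02] g 0.007 q [-0.94  0.41  1.6   0.    1.14  1.02]
```

```bash
python3 -m pendant '[0.016,0,0,0,0,0, 0.032,0,0,0,0,0, 0.044,0,0,0,0,0, 0.056,0,0,0,0,0, 0.064,0,0,0,0,0, 0.064,0,0,0,0,0]'
```

```text
time_s: 2.25
eef_pos: [401.0, -348.0, 150.4]
ee_rot: [-0.136, 0.694, -0.137, -0.693]
force: [-1.2, -0.7, 4.1]
grip_width: 0.0
```

```bash
python3 -m pendant '[0.012,0,0,0,0,0, 0.02,0,0,0,0,0, 0.024,0,0,0,0,0, 0.024,0,0,0,0,0]'
```

```text
time_s: 2.58
eef_pos: [401.5, -348.6, 147.7]
ee_rot: [-0.135, 0.695, -0.138, -0.692]
force: [-6.6, 7.1, 27.9]
grip_width: -0.002
```

```bash
python3 -m pendant '[-0.04,0,0,0,0,0, -0.16,0,0,0,0,0, -0.3,0,0,0,0,0, -0.4,0,0,0,0,0]' 1
python3 - <<'E'
from h import *
im=optics.capture("wrist");cv2.imwrite("pics/w2.png",im[:,:,::-1])
im=optics.capture("side");cv2.imwrite("pics/side2.png",im[:,:,::-1])
cv2.imwrite("pics/s2z.png",cv2.resize(im[110:190,260:390,::-1],None,fx=6,fy=6,interpolation=cv2.INTER_CUBIC)) 
go(522,16,230,-1.617)
E
```

```text
time_s: 2.92
eef_pos: [401.4, -348.4, 250.4]
ee_rot: [-0.135, 0.696, -0.138, -0.692]
force: [1.5, 0.2, 0.3]
grip_width: 0.561
t 3.02 p [ 402.1 -349.3  252. ] psi -1.959 xax [ 0.008 -0.011 -1.   ] F [-0. -0. -1.] M [-0.01 -0.07 -0.03] g 0.735 q [-0.94  0.32  1.48 -0.    1.33  1.02]
row [0.076, -1.535, 0.11, -0.109, -0.003, -0.003] mm 385.0 rows>= 10.0
```

View pics/s2z.png

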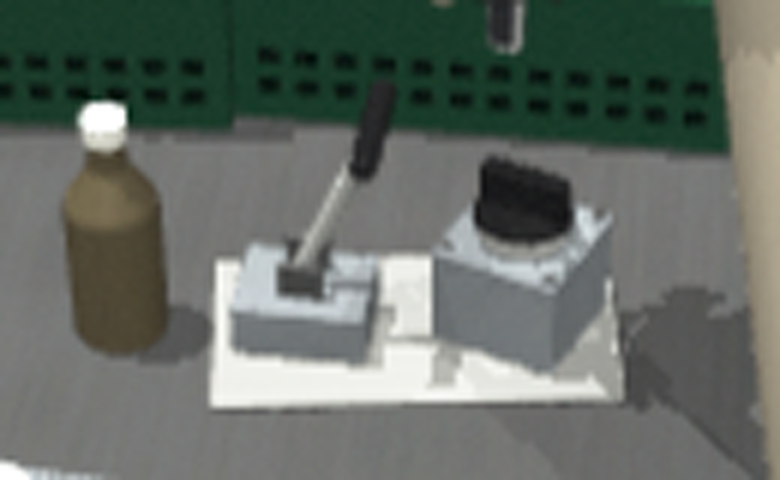

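View pics/w2.png

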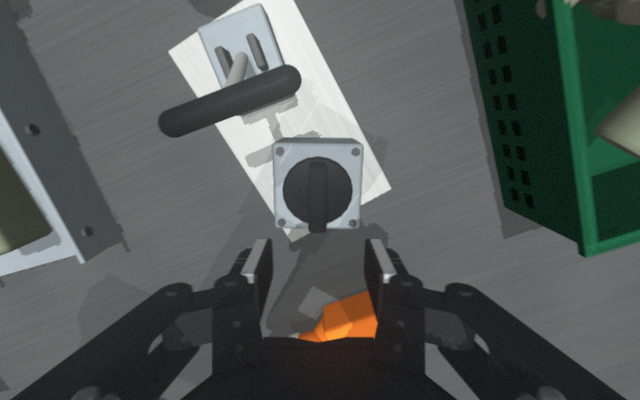

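The latch held: the bar's top moved from side-zoom row 147 to 157, and the collar has shrunk. The bar stands upright at column 318 in the wrist view, so my yaw is right. Next is the bottle.

```bash
python3 -m pendant '[0,-0.1,0.02,-0.02,0,0, 0,-0.25,0.03,-0.03,0,0, 0.02,-0.4,0.04,-0.04,0,0, 0.03,-0.55,0.05,-0.06,0,0, 0.04,-0.7,0.06,-0.08,0,0, 0.05,-0.85,0.07,-0.1,0,0, 0.06,-1,0.08,-0.109,0,0]' 1
python3 - <<'E'
from h import *
go(522,16,220,-1.617)
E
```

```text
time_s: 3.6
eef_pos: [478.3, -108.6, 234.1]
ee_rot: [-0.011, 0.71, -0.019, -0.704]
force: [-0.2, -0.4, -0.4]
grip_width: 1.001
t 3.6 p [ 478.3 -108.6  234.1] psi -1.613 xax [ 0.007 -0.01  -1.   ] F [-0.2 -0.4 -0.4] M [-0.   -0.05  0.01] g 1.001 q [-0.46  0.25  1.63 -0.01  1.25  1.16]
row [0.052, -0.506, -0.153, 0.001, -0.002, -0.003] mm 133.0 rows>= 4.0
```

```bash
python3 -m pendant '[0.02,-0.15,-0.05,0,0,0, 0.03,-0.3,-0.1,0,-0.002,-0.003, 0.04,-0.42,-0.14,0,-0.002,-0.003, 0.05,-0.506,-0.153,0.001,-0.002,-0.003, 0.05,-0.506,-0.153,0.001,-0.002,-0.003, 0.05,-0.506,-0.153,0.001,-0.002,-0.003]' 1
python3 - <<'E'
from h import *
st();c=cam("wrist");im=optics.capture("wrist");cv2.imwrite("pics/w3.png",im[:,:,::-1])
hsv=cv2.cvtColor(im,cv2.COLOR_RGB2HSV)
m=((hsv[...,0]>25)&(hsv[...,0]<50)&(hsv[...,1]>35)).astype(np.uint8);
n,l,ss,cc=cv2.connectedComponentsWithStats(m)
for i in range(1,n):
    if ss[i,4]>500:print(ss[i],cc[i])
E
```

```text
time_s: 4.1
eef_pos: [521.7, 16.9, 219.6]
ee_rot: [0.015, -0.707, 0.016, 0.707]
force: [-0.1, 0.1, 0.6]
grip_width: 1.001
t 4.1 p [521.7  16.9 219.6] psi -1.614 xax [-0.    -0.001 -1.   ] F [-0.1  0.1  0.6] M [-0.01  0.06 -0.03] g 1.001 q [-0.19  0.33  1.55 -0.    1.26  1.42]
[   6    0  113   76 3306] [70.75620085 38.63339383]
[ 293  162   62   88 2606] [324.8123561  211.44244052]
```

View pics/w3.png

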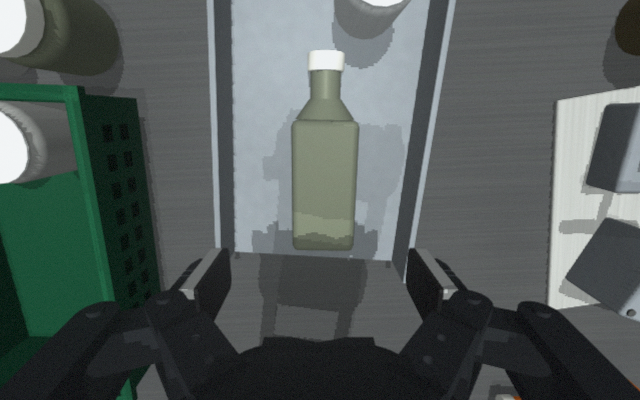

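Run:
```python
from h import *
np.set_printoptions(precision=1,suppress=True)
c=cam("wrist")
P=[onz(c,*p,80)[:2] for p in((292,123),(358,123),(354,236),(294,236))]
print(P,np.mean(P,0)); f=(P[0]+P[1])/2;b=(P[3]+P[2])/2;d=f-b;print(f,b,np.linalg.norm(d),np.arctan2(d[1],d[0]),np.linalg.norm(P[0]-P[1]))
print("cap",onz(c,326,52,67))
```

```text
[array([583.8,  35.5]), array([581.3, -21. ]), array([476.7, -16.4]), array([479.3,  40.8])] [530.2   9.7]
[582.5   7.2] [478.   12.2] 104.67093376316546 -0.047455599672406756 56.5854244923774
cap [640.2   3.9  67. ]
```

Run:
```python
from h import *
go(521,10.3,60,-1.618)
```

```text
t 4.15 p [521.7  15.9 220. ] psi -1.616 xax [ 0.    -0.001 -1.   ] F [-0.2  0.7 -0. ] M [0.03 0.04 0.03] g 1.001 q [-0.19  0.33  1.55 -0.    1.26  1.42]
row [0.64, 0.022, 0.002, 0.001, -0.0, -0.0] mm 160.0 rows>= 4.0
```

```bash
python3 -m pendant '[0.1,0.022,0.002,0,0,0, 0.22,0.022,0.002,0,0,0, 0.34,0.022,0.002,0,0,0, 0.42,0.022,0.002,0,0,0, 0.5,0.022,0.002,0,0,0, 0.58,0.022,0.002,0,0,0, 0.64,0.022,0.002,0,0,0, 0.64,0.022,0.002,0,0,0]' 1
python3 - <<'E'
from h import *
st()
im=optics.capture("wrist");cv2.imwrite("pics/w4.png",im[:,:,::-1])
E
```

```text
time_s: 4.82
eef_pos: [519.3, 9.3, 57.3]
ee_rot: [0.017, -0.705, 0.017, 0.709]
force: [-0.1, 0.2, -0.7]
grip_width: 1.001
t 4.82 p [519.3   9.3  57.3] psi -1.618 xax [-0.005  0.    -1.   ] F [-0.1  0.2 -0.7] M [-0.02 -0.01 -0.07] g 1.001 q [-0.21  0.54  1.72 -0.    0.88  1.41]
```

View pics/w4.png

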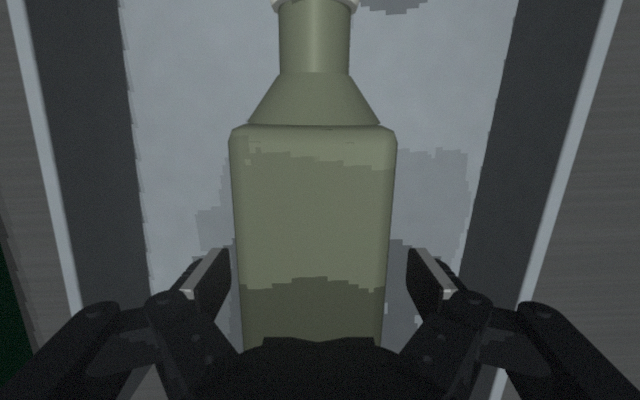

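The fingers straddle the bottle, which shows between columns 232 and 395, so I'm closing.

```bash
python3 -m pendant '[0,0,0,0,0,0, 0,0,0,0,0,0, 0,0,0,0,0,0, 0,0,0,0,0,0, 0,0,0,0,0,0, 0,0,0,0,0,0]' -1 60
python3 -m pendant '[-0.04,0,0,0,0,0, -0.1,0,0,0,0,0, -0.2,0,0,0,0,0, -0.3,0,0,0,0,0, -0.44,0,0,0,0,0, -0.56,0,0,0,0,0, -0.64,0,0,0,0,0]'
python3 - <<'E'
from h import *
st();c=cam("wrist")
im=optics.capture("wrist");cv2.imwrite("pics/w5.png",im[:,:,::-1])
go(394,325,220,-1.65)
E
```

```text
time_s: 5.37
eef_pos: [520.8, 8.9, 60.4]
ee_rot: [0.016, -0.707, 0.017, 0.707]
force: [-1.9, -1.8, 8.0]
grip_width: 0.694
time_s: 5.95
eef_pos: [521.1, 9.2, 224.2]
ee_rot: [-0.016, 0.708, -0.017, -0.706]
force: [0.2, -0.3, -3.0]
grip_width: 0.694
t 5.95 p [521.1   9.2 224.2] psi -1.617 xax [ 0.004 -0.002 -1.   ] F [ 0.2 -0.3 -3. ] M [-0.06 -0.02 -0.  ] g 0.694 q [-0.21  0.32  1.55 -0.    1.26  1.41]
t 6.0 p [522.3   8.9 227.2] psi -1.617 xax [ 0.009 -0.003 -1.   ] F [ 1.  -0.2  2.1] M [-0.04 -0.08  0.04] g 0.697 q [-0.21  0.32  1.55 -0.    1.26  1.41]
row [0.02, -1.239, 0.572, 0.01, -0.003, -0.001] mm 341.0 rows>= 9.0
```

View pics/w5.png

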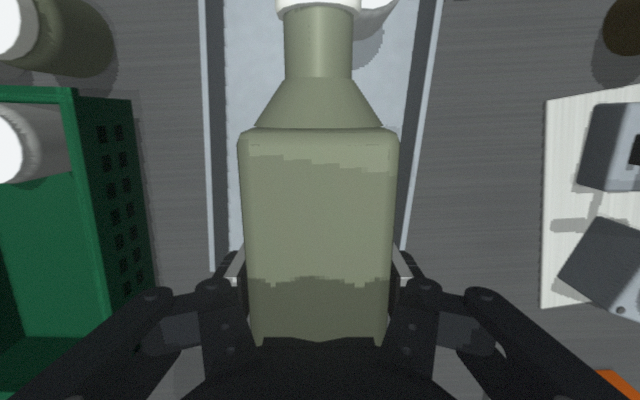

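```bash
python3 -m pendant '[0,-0.05,0.02,0,0,0, 0,-0.15,0.06,0,0,0, 0,-0.27,0.12,0,0,0, 0,-0.39,0.18,0,0,0, 0,-0.51,0.24,0,0,0, 0,-0.63,0.3,0,0,0, 0,-0.74,0.35,0,0,0, 0,-0.84,0.4,0,0,0, 0.01,-0.93,0.45,0.01,0,0, 0.01,-1,0.5,0.01,0,0, 0.02,-1,0.55,0.01,0,0]'
python3 - <<'E'
from h import *
st();c=cam("wrist")
im=optics.capture("wrist");cv2.imwrite("pics/w6.png",im[:,:,::-1])
im=optics.capture("top");cv2.imwrite("pics/top6.png",im[:,:,::-1])
go(395,323,200,-1.65)
E
```

```text
time_s: 6.92
eef_pos: [394.8, 267.7, 219.5]
ee_rot: [-0.026, 0.709, -0.027, -0.704]
force: [-0.5, -0.2, -2.2]
grip_width: 0.694
t 6.92 p [394.8 267.7 219.5] psi -1.646 xax [ 0.007 -0.002 -1.   ] F [-0.5 -0.2 -2.2] M [-0.01  0.04  0.02] g 0.694 q [ 0.35  0.23  1.69 -0.01  1.22  2.  ]
t 7.02 p [394.1 265.9 219.2] psi -1.646 xax [ 0.006 -0.004 -1.   ] F [ 0.5  0.1 -2.5] M [-0.01  0.04 -0.07] g 0.698 q [ 0.35  0.23  1.69 -0.01  1.22  2.  ]
row [0.076, -0.228, 0.014, 0.001, -0.002, -0.001] mm 60.0 rows>= 2.0
```

View pics/w6.png

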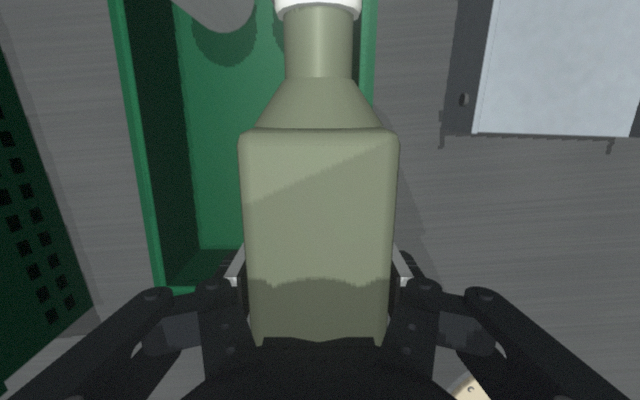

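View pics/top6.png

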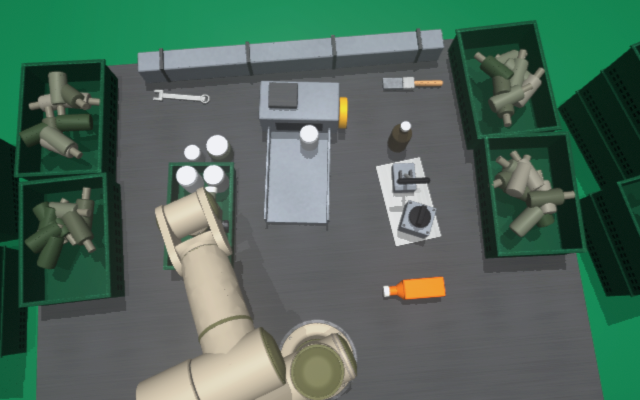

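Run:
```python
from h import *
np.set_printoptions(precision=1,suppress=True)
c=cam("wrist")
for p in((112,0),(155,280),(165,282),(378,0),(374,55),(165,293)): print(p,onz(c,*p,90))
```

```text
(112, 0) [555.6 406.4  90. ]
(155, 280) [322.9 427.   90. ]
(165, 282) [320.1 418.   90. ]
(378, 0) [541.1 209.8  90. ]
(374, 55) [503.9 213.7  90. ]
(165, 293) [308.2 420.6  90. ]
```

```bash
python3 -m pendant '[0.02,-0.07,0.01,0,0,0, 0.06,-0.16,0.014,0,0,0, 0.14,-0.22,0.014,0,-0.001,0, 0.24,-0.22,0.014,0,-0.002,0, 0.32,-0.22,0.014,0,-0.002,-0.001, 0.4,-0.22,0.014,0.001,-0.002,-0.001, 0.4,-0.22,0.014,0.001,-0.002,-0.001, 0.4,-0.22,0.014,0.001,-0.002,-0.001]'
python3 - <<'E'
from h import *
go(394,321,47,-1.655)
im=optics.capture("wrist");cv2.imwrite("pics/w7.png",im[:,:,::-1])
E
```

```text
time_s: 7.68
eef_pos: [395.3, 320.3, 118.6]
ee_rot: [0.028, -0.706, 0.028, 0.707]
force: [0.8, 0.3, -2.4]
grip_width: 0.692
t 7.68 p [395.3 320.3 118.6] psi -1.65 xax [-0.002 -0.001 -1.   ] F [ 0.8  0.3 -2.4] M [-0.02  0.05  0.01] g 0.692 q [0.45 0.43 1.71 0.   1.01 2.1 ]
row [0.286, -0.003, 0.005, 0.002, 0.001, -0.0] mm 72.0 rows>= 2.0
```

View pics/w7.png

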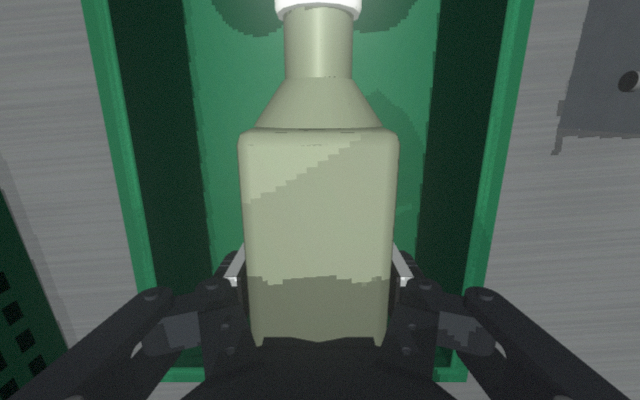

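The bottle is centred between the crate walls, so I'm lowering it.

```bash
python3 -m pendant '[0.04,0,0,0,0,0, 0.09,0,0,0,0,0, 0.14,0,0,0,0,0, 0.19,0,0,0,0,0, 0.22,0,0,0,0,0, 0.25,0,0,0,0,0, 0.265,0,0,0,0,0, 0.27,0,0,0,0,0, 0.27,0,0,0,0,0]'
python3 -m pendant '[0.004,0,0,0,0,0, 0.008,0,0,0,0,0, 0.012,0,0,0,0,0, 0.012,0,0,0,0,0]'
```

```text
time_s: 8.48
eef_pos: [396.0, 320.7, 52.3]
ee_rot: [-0.028, 0.707, -0.028, -0.706]
force: [-0.1, 1.1, -2.6]
grip_width: 0.696
time_s: 8.82
eef_pos: [396.0, 320.6, 49.3]
ee_rot: [-0.028, 0.707, -0.028, -0.706]
force: [0.0, 0.7, -2.3]
grip_width: 0.696
```

```bash
python3 -m pendant '[0.006,0,0,0,0,0, 0.012,0,0,0,0,0, 0.016,0,0,0,0,0, 0.016,0,0,0,0,0]'
```

```text
time_s: 9.15
eef_pos: [396.0, 320.7, 45.4]
ee_rot: [-0.028, 0.707, -0.028, -0.706]
force: [-2.0, -0.8, 1.5]
grip_width: 0.691
```

Floor contact: the vertical force went from -2.5 to +1.5 N. I'll release and back off.

```bash
python3 -m pendant '[0,0,0,0,0,0, 0,0,0,0,0,0, 0,0,0,0,0,0, 0,0,0,0,0,0, 0,0,0,0,0,0]' 1
python3 -m pendant '[-0.04,0,0,0,0,0, -0.12,0,0,0,0,0, -0.22,0,0,0,0,0, -0.36,0,0,0,0,0, -0.5,0,0,0,0,0, -0.65,0,0,0,0,0, -0.75,0,0,0,0,0]'
python3 - <<'E'
from h import *
st();im=optics.capture("wrist");cv2.imwrite("pics/w8.png",im[:,:,::-1])
go(401.5,-348,235,-1.96)
E
```

```text
time_s: 9.57
eef_pos: [396.0, 320.7, 45.4]
ee_rot: [-0.028, 0.707, -0.028, -0.706]
force: [-0.3, 0.5, -0.6]
grip_width: 1.001
time_s: 10.15
eef_pos: [396.2, 320.8, 237.3]
ee_rot: [-0.029, 0.708, -0.027, -0.705]
force: [-0.1, 0.2, -0.9]
grip_width: 0.997
t 10.15 p [396.2 320.8 237.3] psi -1.65 xax [ 0.005  0.002 -1.   ] F [-0.1  0.2 -0.9] M [-0.   -0.02  0.  ] g 0.997 q [ 0.45  0.29  1.57 -0.    1.28  2.1 ]
t 10.2 p [397.4 321.5 241.1] psi -1.649 xax [ 0.01   0.005 -1.   ] F [1.3 0.5 5.2] M [ 0.04 -0.   -0.  ] g 0.999 q [ 0.45  0.28  1.56 -0.    1.28  2.1 ]
row [0.011, 2.669, -0.226, 0.099, -0.003, 0.002] mm 670.0 rows>= 17.0
```

View pics/w8.png

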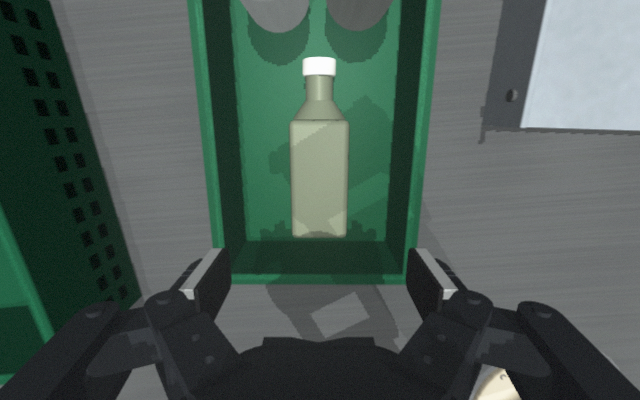

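The bottle lies flat in the crate, between (320,60) and (320,237), clear of the cans and walls. Back to the stop.

```bash
python3 -m pendant '[0,0.08,0,0,0,0, 0,0.22,0,0,0,0, 0,0.36,0,0,0,0, 0,0.5,0,0,0,0, 0,0.65,0,0,0,0, 0,0.8,0,0,0,0, 0,0.9,-0.05,0,0,0, 0,1,-0.08,0.01,0,0]'
python3 -m pendant '[0,0.15,0,0.01,0,0, 0,0.3,0,0.02,0,0, 0,0.45,0,0.04,0,0, 0,0.6,0,0.05,0,0, 0,0.75,0,0.06,0,0, 0,0.88,0,0.06,0,0, 0,1,0,0.06,0,0]'
python3 - <<'E'
from h import *
go(401.5,-348,230,-1.96)
E
```

```text
time_s: 10.87
eef_pos: [397.8, 69.1, 240.6]
ee_rot: [-0.041, 0.71, -0.037, -0.702]
force: [0.8, 1.0, 0.3]
grip_width: 0.999
time_s: 11.45
eef_pos: [369.4, -181.3, 239.6]
ee_rot: [-0.108, 0.703, -0.104, -0.695]
force: [1.3, 0.2, 0.4]
grip_width: 0.997
t 11.45 p [ 369.4 -181.3  239.6] psi -1.871 xax [ 0.013  0.004 -1.   ] F [1.3 0.2 0.4] M [ 0.02 -0.02 -0.05] g 0.997 q [-0.75  0.06  1.83  0.01  1.24  1.12]
row [0.037, 0.599, -0.32, 0.028, -0.003, 0.003] mm 170.0 rows>= 5.0
```

```bash
python3 -m pendant '[0.01,0.12,-0.06,0.01,0,0, 0.02,0.26,-0.13,0.02,0,0, 0.03,0.4,-0.21,0.028,-0.003,0.003, 0.037,0.52,-0.27,0.028,-0.003,0.003, 0.037,0.599,-0.32,0.028,-0.003,0.003, 0.037,0.599,-0.32,0.028,-0.003,0.003, 0.037,0.599,-0.32,0.028,-0.003,0.003]' 1
python3 - <<'E'
from h import *
st();c=cam("wrist");im=optics.capture("wrist");cv2.imwrite("pics/w9.png",im[:,:,::-1])
cv2.imwrite("pics/w9z.png",cv2.resize(im[60:320,160:480,::-1],None,fx=2.2,fy=2.2,interpolation=cv2.INTER_CUBIC))
go(401.5,-348,133,-1.963)
E
```

```text
time_s: 12.03
eef_pos: [401.4, -348.5, 229.8]
ee_rot: [-0.137, 0.694, -0.137, -0.694]
force: [0.5, 0.3, -0.4]
grip_width: 1.002
t 12.03 p [ 401.4 -348.5  229.8] psi -1.96 xax [ 0.    -0.001 -1.   ] F [ 0.5  0.3 -0.4] M [ 0.05 -0.05  0.02] g 1.002 q [-0.94  0.34  1.51 -0.    1.29  1.03]
t 12.08 p [ 401.4 -347.6  230. ] psi -1.959 xax [ 0.    -0.001 -1.   ] F [-0.4  0.7 -0.8] M [-0.03 -0.02 -0.01] g 1.002 q [-0.93  0.34  1.51 -0.    1.29  1.03]
row [0.388, 0.001, -0.001, 0.001, -0.0, -0.0] mm 97.0 rows>= 3.0
```

View pics/w9z.png

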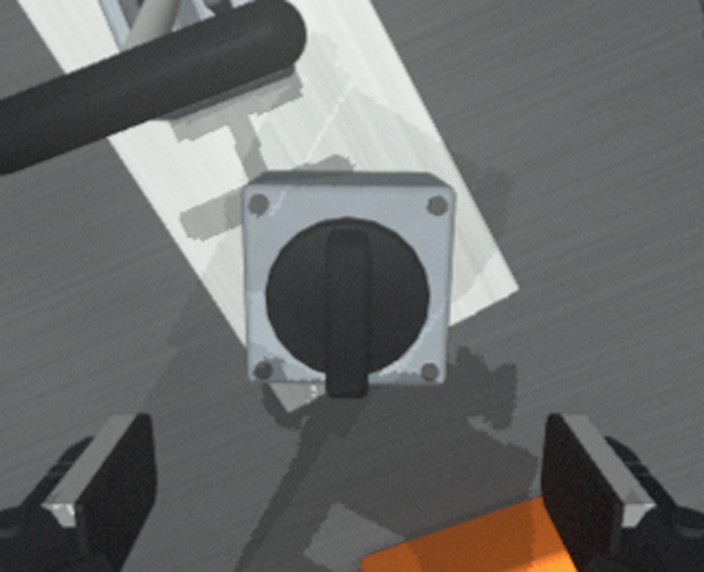

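```bash
python3 - <<'E'
from h import *
c=cam("wrist")
p=lambda u,v:((u+.5)/2.2-.5+160,(v+.5)/2.2-.5+60)
a=onz(c,*p(347,396),129);b=onz(c,*p(348,231),129);print(a,b,(a+b)/2)
E
python3 -m pendant '[0.08,0,0,0,0,0, 0.18,0,0,0,0,0, 0.28,0,0,0,0,0, 0.35,0,0,0,0,0, 0.385,0,0,0,0,0, 0.385,0,0,0,0,0, 0.385,0,0,0,0,0]' 1
```

```text
[ 373.73778937 -336.0961087   129.        ] [ 430.74063194 -359.83242075  129.        ] [ 402.23921066 -347.96426473  129.        ]
time_s: 12.67
eef_pos: [401.7, -347.4, 134.7]
ee_rot: [-0.136, 0.694, -0.137, -0.693]
force: [0.4, 0.4, -0.1]
grip_width: 0.999
```

```bash
python3 -m pendant '[0.004,0,0,0,0,0, 0.006,0,0,0,0,0, 0.006,0,0,0,0,0, 0.006,0,0,0,0,0, 0.006,0,0,0,0,0, 0.006,0,0,0,0,0, 0.006,0,0,0,0,0, 0.006,0,0,0,0,0]' -1 40
python3 - <<'E'
from h import *
st()
E
```

```text
time_s: 13.33
eef_pos: [401.7, -347.8, 133.6]
ee_rot: [-0.136, 0.694, -0.137, -0.693]
force: [-1.1, -1.0, 4.1]
grip_width: 0.175
t 13.33 p [ 401.7 -347.8  133.6] psi -1.959 xax [ 0.001 -0.003 -1.   ] F [-1.1 -1.   4.1] M [-0.23  0.32 -0.05] g 0.175 q [-0.93  0.45  1.63 -0.    1.06  1.03]
```

```bash
python3 -m pendant '[0,0,0,0.03,0,0, -0.002,0,0,0.065,0,0, -0.005,0,0,0.1,0,0, -0.009,0,0,0.135,0,0, -0.013,0,0,0.17,0,0, -0.017,0,0,0.205,0,0, -0.021,0,0,0.24,0,0, -0.025,0,0,0.27,0,0, -0.028,0,0,0.29,0,0, -0.028,0,0,0.295,0,0, -0.028,0,0,0.295,0,0]'
python3 - <<'E'
from h import *
st();im=optics.capture("wrist");cv2.imwrite("pics/w10.png",im[:,:,::-1])
im=optics.capture("side");cv2.imwrite("pics/s10z.png",cv2.resize(im[110:190,260:390,::-1],None,fx=6,fy=6,interpolation=cv2.INTER_CUBIC))
E
```

```text
time_s: 14.25
eef_pos: [401.1, -348.3, 141.1]
ee_rot: [-0.431, 0.56, -0.433, -0.559]
force: [-6.2, -1.9, 5.4]
grip_width: 0.176
t 14.25 p [ 401.1 -348.3  141.1] psi -2.886 xax [-0.    -0.004 -1.   ] F [-6.2 -1.9  5.4] M [-0.38  1.01  0.21] g 0.176 q [-0.93  0.44  1.62 -0.    1.08  1.95]
```

View pics/w10.png

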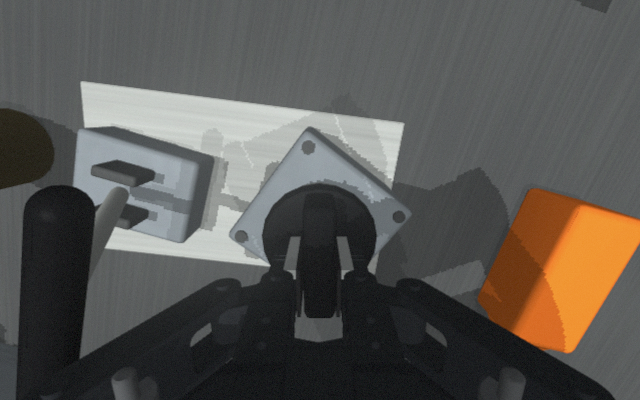

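View pics/s10z.png

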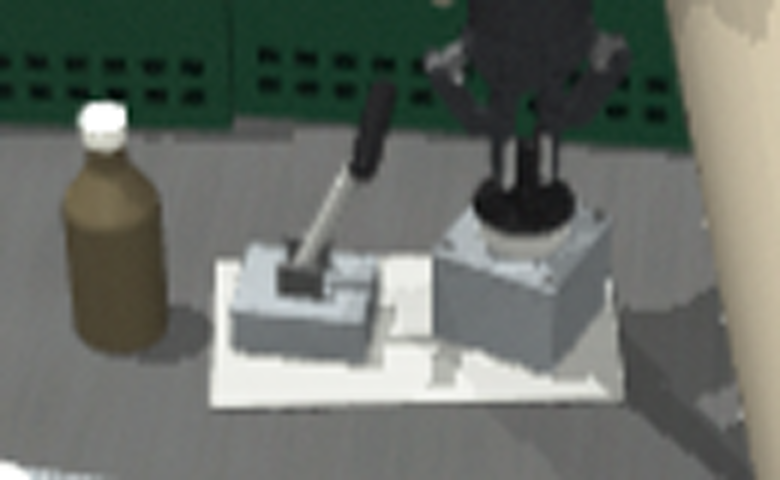

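The knob turned about 0.93 rad and the collar is as tall as at the start. I'll turn a little more and ease up to be sure it's fully up, then release.

```bash
python3 -m pendant '[-0.004,0,0,0.008,0,0, -0.006,0,0,0.014,0,0, -0.006,0,0,0.014,0,0, -0.006,0,0,0.014,0,0]'
python3 -m pendant '[0,0,0,0,0,0, 0,0,0,0,0,0, 0,0,0,0,0,0, 0,0,0,0,0,0, 0,0,0,0,0,0, 0,0,0,0,0,0]' 1
python3 -m pendant '[-0.06,0,0,0,0,0, -0.16,0,0,0,0,0, -0.28,0,0,0,0,0, -0.36,0,0,0,0,0]'
python3 - <<'E'
from h import *
st();im=optics.capture("wrist");cv2.imwrite("pics/w11.png",im[:,:,::-1])
im=optics.capture("side");cv2.imwrite("pics/s11z.png",cv2.resize(im[110:190,260:390,::-1],None,fx=6,fy=6,interpolation=cv2.INTER_CUBIC))
E
```

```text
time_s: 14.68
eef_pos: [400.9, -348.4, 142.1]
ee_rot: [-0.443, 0.551, -0.445, -0.55]
force: [-2.8, -4.5, -6.3]
grip_width: 0.174
time_s: 15.18
eef_pos: [401.0, -348.3, 142.3]
ee_rot: [-0.443, 0.551, -0.445, -0.55]
force: [0.2, -0.1, -0.1]
grip_width: 0.991
time_s: 15.52
eef_pos: [401.3, -348.2, 234.8]
ee_rot: [-0.443, 0.552, -0.445, -0.549]
force: [0.1, -1.1, 0.8]
grip_width: 0.997
t 15.52 p [ 401.3 -348.2  234.8] psi -2.929 xax [ 0.001 -0.005 -1.   ] F [ 0.1 -1.1  0.8] M [-0.03  0.01  0.02] g 0.997 q [-0.93  0.34  1.51 -0.    1.29  2.  ]
```

View pics/s11z.png

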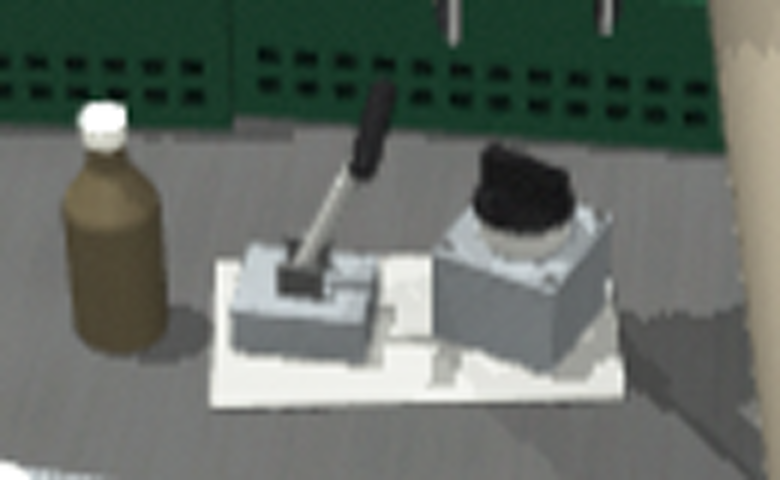

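View pics/w11.png

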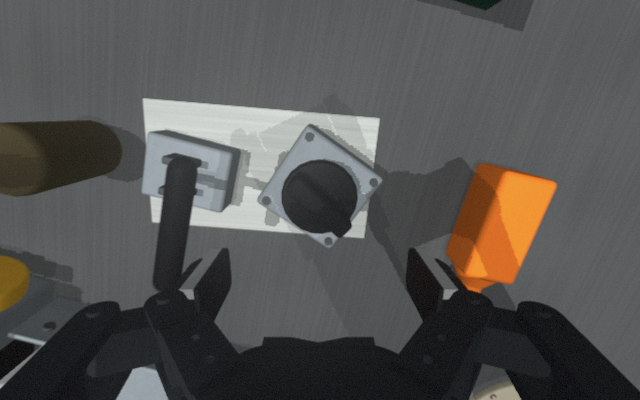

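The stop is up, with the bar's top back at side-zoom row 147. In the wrist view the knob is turning back toward zero. Next is the lever.

Run:
```python
from h import *
go(456,-322.5,235,-1.663)
```

```text
t 15.62 p [ 401.9 -348.9  235.7] psi -2.929 xax [ 0.003 -0.009 -1.   ] F [ 1.  -0.7 -1.7] M [-0.04  0.01 -0.07] g 1.004 q [-0.93  0.34  1.51 -0.    1.29  2.  ]
row [0.003, -0.234, 0.058, -0.403, -0.003, -0.001] mm 60.0 rows>= 11.0
```

```bash
python3 -m pendant '[0,-0.03,0,-0.035,0,0, 0,-0.06,0.02,-0.07,0,0, 0,-0.09,0.03,-0.11,0,0, 0,-0.12,0.04,-0.15,0,0, 0,-0.15,0.05,-0.19,0,0, 0,-0.18,0.058,-0.23,0,0, 0,-0.21,0.058,-0.27,0,0, 0,-0.234,0.058,-0.31,0,0, 0,-0.234,0.058,-0.35,0,0, 0,-0.234,0.058,-0.39,0,0, 0,-0.234,0.058,-0.403,-0.003,-0.001, 0,-0.234,0.058,-0.403,-0.003,-0.001]' -1 40
python3 - <<'E'
from h import *
st();c=cam("wrist");im=optics.capture("wrist");cv2.imwrite("pics/w12.png",im[:,:,::-1])
go(456,-322.5,176,-1.663)
E
```

```text
time_s: 16.62
eef_pos: [455.9, -322.2, 234.7]
ee_rot: [0.032, -0.706, 0.032, 0.707]
force: [0.4, -0.1, -0.5]
grip_width: -0.001
t 16.62 p [ 455.9 -322.2  234.7] psi -1.661 xax [-0.002  0.001 -1.   ] F [ 0.4 -0.1 -0.5] M [ 0.02 -0.01  0.  ] g -0.001 q [-0.82  0.4   1.42 -0.    1.33  0.84]
t 16.67 p [ 455.9 -322.3  234.8] psi -1.664 xax [-0.002  0.    -1.   ] F [-0.4 -0.3 -0.4] M [ 0.03 -0.02  0.03] g 0.001 q [-0.82  0.4   1.42 -0.    1.33  0.84]
row [0.235, 0.001, -0.001, -0.0, 0.001, -0.0] mm 59.0 rows>= 2.0
```

View pics/w12.png

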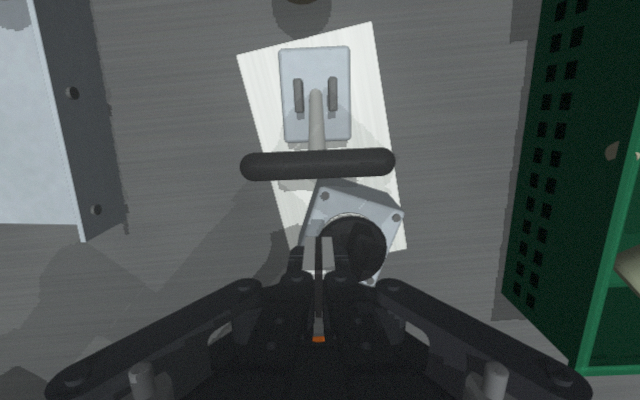

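The T-bar is level and centred on the tool at (318,165), so I'm descending behind it and pushing.

```bash
python3 -m pendant '[0.06,0,0,0,0,0, 0.12,0,0,0,0,0, 0.19,0,0,0,0,0, 0.235,0,0,0,0,0, 0.235,0,0,0,0,0, 0.235,0,0,0,0,0]'
python3 -m pendant '[0,0,-0.05,0,0,0, 0,0,-0.1,0,0,0, 0,0,-0.15,0,0,0, 0,0,-0.2,0,0,0, 0,0,-0.25,0,0,0, 0,0,-0.3,0,0,0, 0,0,-0.35,0,0,0, 0,0,-0.39,0,0,0, 0,0,-0.42,0,0,0, 0,0,-0.42,0,0,0]'
python3 - <<'E'
from h import *
st()
im=optics.capture("side");cv2.imwrite("pics/s13z.png",cv2.resize(im[110:190,260:390,::-1],None,fx=6,fy=6,interpolation=cv2.INTER_CUBIC))
E
```

```text
time_s: 17.17
eef_pos: [455.6, -322.1, 175.8]
ee_rot: [0.034, -0.705, 0.033, 0.707]
force: [0.1, 0.2, 1.0]
grip_width: 0.004
time_s: 18.0
eef_pos: [560.8, -332.1, 176.1]
ee_rot: [0.034, -0.705, 0.034, 0.707]
force: [-2.1, -0.6, 0.9]
grip_width: -0.003
t 18.0 p [ 560.8 -332.1  176.1] psi -1.666 xax [-0.003  0.    -1.   ] F [-2.1 -0.6  0.9] M [0.08 0.41 0.04] g -0.003 q [-0.71  0.65  1.17 -0.    1.32  0.95]
```

View pics/s13z.png

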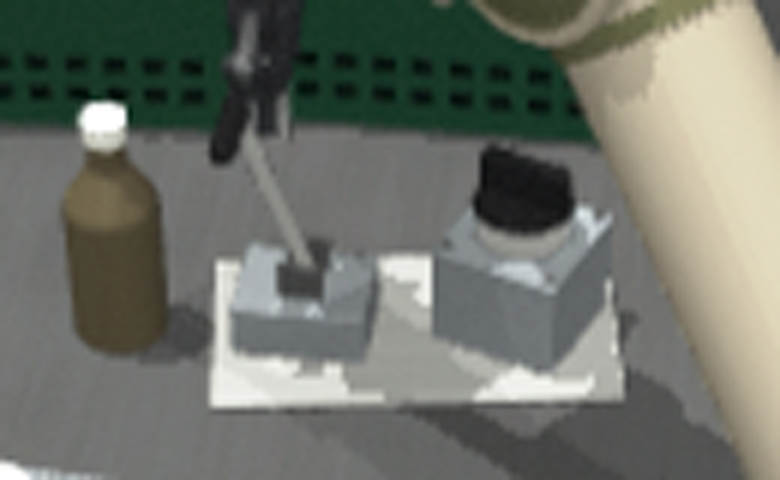

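Nearly there at 2.1 N. I'll push on until the force jumps at the stop.

```bash
python3 -m pendant '[0,0,-0.012,0,0,0, 0,0,-0.024,0,0,0, 0,0,-0.03,0,0,0, 0,0,-0.03,0,0,0]'
```

```text
time_s: 18.38
eef_pos: [567.2, -333.0, 176.4]
ee_rot: [0.034, -0.705, 0.034, 0.708]
force: [-7.1, 0.6, 2.9]
grip_width: 0.009
```

```bash
python3 -m pendant '[0,0,-0.006,0,0,0, 0,0,-0.01,0,0,0, 0,0,-0.012,0,0,0, 0,0,-0.012,0,0,0]'
```

```text
time_s: 18.72
eef_pos: [568.0, -333.4, 176.4]
ee_rot: [0.034, -0.702, 0.033, 0.71]
force: [-16.6, 2.1, 4.9]
grip_width: -0.0
```

The force rose to 17 N with under 1 mm of movement, so the lever is at its stop. I'll back off slowly so it swings home, then rise clear.

```bash
python3 -m pendant '[0,0,0.05,0,0,0, 0,0,0.11,0,0,0, 0,0,0.17,0,0,0, 0,0,0.23,0,0,0, 0,0,0.29,0,0,0, 0,0,0.35,0,0,0, 0,0,0.41,0,0,0, 0,0,0.46,0,0,0, 0,0,0.46,0,0,0, -0.1,0,0.46,0,0,0, -0.25,0,0.46,0,0,0, -0.38,0,0.46,0,0,0]'
python3 -m pendant '[-0.05,-0.05,0,0,0,0, -0.1,-0.2,0,0,0,0, -0.1,-0.35,0,0,0,0, -0.1,-0.5,0,0,0,0, -0.1,-0.5,0,0,0,0, -0.1,-0.5,0,0,0,0]'
python3 - <<'E'
from h import *
st()
im=optics.capture("side");cv2.imwrite("pics/s14.png",im[:,:,::-1]);cv2.imwrite("pics/s14z.png",cv2.resize(im[110:190,260:390,::-1],None,fx=6,fy=6,interpolation=cv2.INTER_CUBIC))
cv2.imwrite("pics/top14.png",optics.capture("top")[:,:,::-1])
a=cv2.imread("pics/side0.png")
E
```

```text
time_s: 19.72
eef_pos: [455.1, -322.5, 274.7]
ee_rot: [0.034, -0.703, 0.034, 0.71]
force: [-0.3, -0.2, 0.6]
grip_width: -0.002
time_s: 20.22
eef_pos: [468.3, -196.8, 300.5]
ee_rot: [0.033, -0.704, 0.033, 0.709]
force: [-0.6, -1.4, -0.4]
grip_width: 0.004
t 20.22 p [ 468.3 -196.8  300.5] psi -1.664 xax [-0.008  0.    -1.   ] F [-0.6 -1.4 -0.4] M [-0.06  0.06  0.01] g 0.004 q [-0.63  0.25  1.45 -0.    1.45  1.04]
```

View pics/s14z.png

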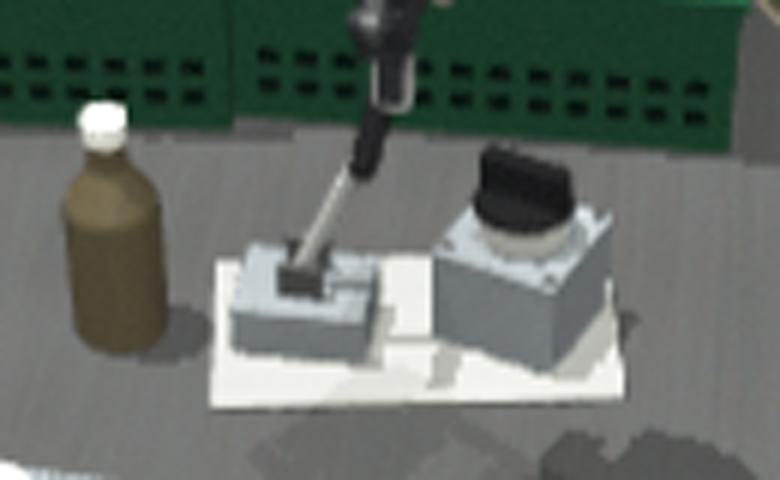

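View pics/s14.png

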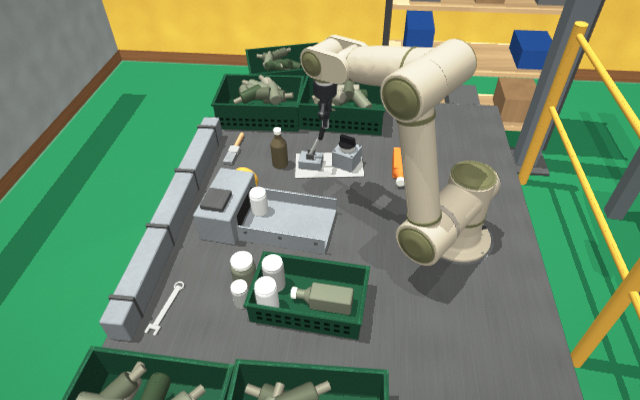

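View pics/top14.png

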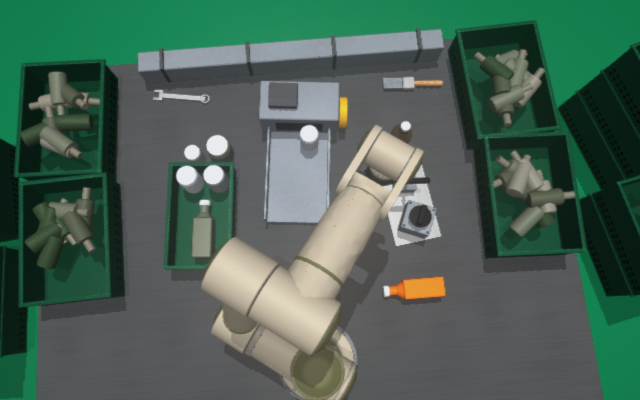

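The side view shows the lever home (rod and bar as at the start), the stop up and the bottle flat in the crate at (328,297). The bystanders are in their old places, and the arm is clear with the TCP at 300 mm. Handing in.

```bash
python3 -c "
from rig import workorder
print(workorder.finish_job())"
```

```text
the job is handed in; nothing more can be done
None
```

The whole job is done and handed in at about 20 s of the 72 s allowed; the hand-in reports no verdict.

- **Stop pressed:** I pushed the button down with shut fingers until the force reached 28 N at the bottom of its travel. The side view confirmed it had latched.
- **Bottle moved:** I lifted it out of the chute, lowered it until it touched the crate floor and let go. The wrist view afterwards showed it flat, clear of the walls and both cans.
- **Stop reset:** I turned the knob about 0.97 rad clockwise. The bar's top is back at its starting height in the side view, and the knob sprang back.
- **Lever pushed:** I pushed it until the force jumped to 17 N with under 1 mm of movement, then backed off so it swung home.

**Last checks:** the final side and top views show the lever at rest as far as the gripper lets it be seen, the stop up, the bottle flat in the crate and the bystanders visibly in place. The arm is clear of everything.

**Disagreements:** the top camera's estimates differed from the wrist camera's by about 5 mm in y (and 0.1 rad on the stop bar's direction). I used the wrist values for the stop, bottle and lever. One wrist estimate of the bottle's length came out at 105 mm instead of 125 mm, so I placed the grasp from its shoulder edge.

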